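Cure the printed egg stands under the bayonet dome

TASK

Put every printed egg stand from the green mat onto the metal plate of the curing base, then set the amber dome over them with its yellow lugs in the marked gaps, push it down and turn it clockwise a quarter-turn to its stop so that it stays locked. Then start the lamp: press the red trigger to its halfway stop, wait there for about a second, press it fully down for a moment, and let go; never press it past halfway while the dome is not locked. Leave the two dragons and the steel clamp where they are.

Things in the scene. Friction and masses are not known exactly. Their poses are not given: they have to be found in the camera images.
- base: Curing base, fixed: black round unit 224 mm across; origin at the centre of its underside on the desk, z up. A bayonet collar (top 35 mm up) surrounds a bare metal plate (140 mm across, top 20 mm up). Two entry gaps for the dome's lugs lie on its +x and -x under yellow marks; each gap spans 22 deg either side of the mark.
- ledge (a point): Underside of the grey ledge, 27 mm up, where a locked lug stands (red mark), 80 deg clockwise from above of the +x gap. Ledges run clockwise from 22 to 88 deg past each gap and end at a stop; inner radius 86 mm, outer wall 99 mm. Counter-clockwise of a gap it is blocked at once.
- seat (a joint): Travel down (m) of the freely spinning sprung steel ring between plate and collar, radius 73 to 97 mm, on which the dome's rim rests. 0: ring top 26 mm above the desk; 0.012: bottom stop. It pushes up with 5 N at 0 and 10 N at the bottom; the dome weighs about 3 N.
- plate (a point): Centre of the plate's top, 20 mm above the base's origin.
- dome: Loose amber see-through dome, open below, 162 mm across, inner radius 77 mm, inner height 86 mm, 0.28 kg; origin at the centre of its rim plane, z up. Lugs on its +x and -x; half a turn makes no difference. On top a black bar handle along x: 80 mm long, 24 mm thick (along y), from 92 to 128 mm above the rim. Set in the gaps and not pushed, its rim rests 26 mm up and it cannot turn.
- dome_lug (a point): Outer end of the yellow lug on the dome's +x, 95 mm from its axis, 4 mm above the rim; lugs are 24 mm wide, 8 mm high from the rim. With the dome pushed down 7 mm or more (stop at 12 mm) they turn clockwise (from above) under the ledges to the stop 80 deg from the gap's middle; let go, the spring lifts them against the ledges and the rim stays 19 mm up.
- dome_handle (a point): Point to grip, inside the handle bar, 112 mm above the rim on the dome's axis.
- mat: Hard silicone mat, fixed, green, 220 x 220 x 5 mm, origin at the centre of its underside; the printed pieces start on it.
- pod: Fixed grey trigger pod, 70 x 70 x 38 mm, origin at the centre of its underside; a red push cap 34 mm across stands on it.
- trigger_top (a point): Centre of the top of the red cap, 62 mm above the desk at rest; moves down with the cap.
- trigger_half (a joint): First stage of the cap, m: 0 at rest, 0.006 at the halfway stop; 2 N at the start to about 4 N at the stop.
- trigger_full (a joint): Second stage, m: 0 until the cap is pushed past the halfway stop, 0.006 fully down; 11 N to begin, about 16 N at the bottom. Both stages spring back.
- piece1: Loose grey resin-printed dragon-egg stand, about 60 g, heavy at the foot: round foot 36 mm across and 14 mm high, stem 12 mm thick, egg ball 26 mm across centred 58 mm above the foot's underside, 71 mm tall in all; origin at the centre of the foot's underside, z along the stem. Held by the ball it hangs with its foot down. May be absent.
- piece2: Loose grey resin-printed dragon-egg stand, about 60 g, heavy at the foot: round foot 36 mm across and 14 mm high, stem 12 mm thick, egg ball 26 mm across centred 58 mm above the foot's underside, 71 mm tall in all; origin at the centre of the foot's underside, z along the stem. Held by the ball it hangs with its foot down. May be absent.
- piece3: Loose grey resin-printed dragon-egg stand, about 60 g, heavy at the foot: round foot 36 mm across and 14 mm high, stem 12 mm thick, egg ball 26 mm across centred 58 mm above the foot's underside, 71 mm tall in all; origin at the centre of the foot's underside, z along the stem. Held by the ball it hangs with its foot down. May be absent.
- piece4: Loose grey resin-printed dragon-egg stand, about 60 g, heavy at the foot: round foot 36 mm across and 14 mm high, stem 12 mm thick, egg ball 26 mm across centred 58 mm above the foot's underside, 71 mm tall in all; origin at the centre of the foot's underside, z along the stem. Held by the ball it hangs with its foot down. May be absent.
- piece5: Loose grey resin-printed dragon-egg stand, about 60 g, heavy at the foot: round foot 36 mm across and 14 mm high, stem 12 mm thick, egg ball 26 mm across centred 58 mm above the foot's underside, 71 mm tall in all; origin at the centre of the foot's underside, z along the stem. Held by the ball it hangs with its foot down. May be absent.
- dragon_grey: Bystander: grey primed plastic dragon, about 90 mm long and 100 mm tall on a 68 mm round base; origin at the centre of its underside.
- dragon_white: Bystander: white primed plastic dragon, about 90 mm long and 100 mm tall on a 68 mm round base; origin at the centre of its underside.
- hobby_clamp: Bystander: steel screw clamp lying flat, about 160 x 70 mm; origin at the centre of its underside.
Things that resemble listed ones, but are neither listed nor needed, are in the scene too. What is shaped like the piece4 but turquoise is not meant.

How it is judged (in metres and radians):
On the way, in this order (a step that is already met when the one before it is completed fails the run):
1. every egg stand is on the plate inside the collar (horizontal distance between each of piece1, piece2, piece3, piece4, piece5 and plate below 0.078 m and z of piece1 in the frame of base between 0.014 and 0.05 m and z of piece2 in the frame of base between 0.014 and 0.05 m and z of piece3 in the frame of base between 0.014 and 0.05 m and z of piece4 in the frame of base between 0.014 and 0.05 m and z of piece5 in the frame of base between 0.014 and 0.05 m), for 0.2 s.
2. the dome is over them, pushed down and turned at least 62 degrees clockwise under the ledges (all of step 1 and angle between the x axis of dome and the x axis of base, either way round above 1.08 rad and horizontal distance between dome and base below 0.008 m and z of dome in the frame of base below 0.0215 m and angle between dome's own z axis and vertical below 0.06 rad), for 0.3 s.
3. the trigger is held at its halfway stop for half a second with the dome locked (angle between the x axis of dome and the x axis of base, either way round above 1.08 rad and horizontal distance between dome and base below 0.008 m and z of dome in the frame of base below 0.0215 m and angle between dome's own z axis and vertical below 0.06 rad and value of joint trigger_half above 0.0045 m and value of joint trigger_full below 0.002 m), for 0.5 s.
4. the trigger is fully down with the dome locked (angle between the x axis of dome and the x axis of base, either way round above 1.08 rad and horizontal distance between dome and base below 0.008 m and z of dome in the frame of base below 0.0215 m and angle between dome's own z axis and vertical below 0.06 rad and value of joint trigger_full above 0.0045 m), for 0.1 s.
At the end, for the whole second after the job is handed in: Every stand present is on the plate under the dome (foot within 78 mm of its centre); dome still and locked: rim under 21.5 mm above the base's origin, within 8 mm of its centre, at least 62 deg from the gaps, tilt under 0.06 rad; trigger sprung back (all of step 2 and value of joint each of trigger_half, trigger_full below 0.002 m and linear speed of dome below 0.02 m/s and angular speed of dome below 0.1 rad/s); the robot touches nothing.
It fails at once if the trigger is pressed past halfway while the dome is not locked (value of joint trigger_full above 0.003 m and not (angle between the x axis of dome and the x axis of base, either way round above 1.08 rad and horizontal distance between dome and base below 0.008 m and z of dome in the frame of base below 0.0215 m and angle between dome's own z axis and vertical below 0.06 rad)).
It fails at once if the grey primed plastic dragon is shifted more than 25 mm or tipped (distance of dragon_grey from where it was at the start of the episode above 0.025 m or angle between dragon_grey's own z axis and vertical above 0.3 rad).
It fails at once if the white primed plastic dragon is shifted more than 25 mm or tipped (distance of dragon_white from where it was at the start of the episode above 0.025 m or angle between dragon_white's own z axis and vertical above 0.3 rad).
It fails at once if the steel clamp is shifted more than 25 mm or tipped (distance of hobby_clamp from where it was at the start of the episode above 0.025 m or angle between hobby_clamp's own z axis and vertical above 0.3 rad).
Of piece1, piece2, piece3, piece4, piece5 only 3 to 5 are there at a start; the rules pass over those that are not, and their reading is None.
At some moment in a run one of piece1, piece2, piece3, piece4, piece5 may be knocked a few centimetres aside while the robot is not near it.
Once in a run the grip may slacken for a moment while it holds something.
It also fails if it takes over 210 s, if anything falls off the work surface, if the arm or the gripper's body presses on something with over 40 N, if the wrist force passes 120 N, or if a joint passes its speed limit or range.

ROBOT

A 6-joint arm with a two-finger parallel gripper is mounted at the origin on the work surface. World frame = base frame: x ahead of the robot, y to its left, z up, the work surface at z = 0. Lengths are in m, angles in degrees, forces in N, time in s.
With the tool pointing down it reaches from about 0.375 to 0.9 m from the base axis. Payload 3.1 kg.
Tool frame: the origin (TCP) lies at the very end of the fingers, on their centre line; the grasp point (between the pads) lies 19 mm behind it; z points along the fingers, y is the line along which they close (so a half turn about z gives the same grasp; the last joint's range is limited). The gripper opens to 87 mm and grips with 3 to 60 N. Pads are 19 mm wide; open, the fingers measure 117 mm over their backs; the gripper's body (75 mm by 190 mm) begins 51 mm behind the grasp point.
Start: joints at [58.642, 30.224, 82.088, -0, 67.689, -10.227], TCP at [0.225, 0.583, 0.223] pointing down, gripper open.
Joint ranges: [-176.69, 176.69], [-43.24, 126.21], [12.49, 139.97], [-82, 262], [0, 151.66], [-163.58, 163.58]. Speed limits (degrees/s): [159.86, 159.86, 180, 180, 180, 180].

INTERFACE

Orientations are given as a 3x3 rotation matrix whose columns are the frame's x, y, z axes.
In Python, from rig import * gives the robot as it stands.
- The arm moves only by the tool jog_arm, never from a script. Its arguments are lists of equal length, an entry for each row: "delta_pos": the shift along the world's x, y, z in cm, a list of three; "turn": the turn about the world's z in degrees; "grip": the closure, from 0 (fully open) to 1 (shut). In form: {"delta_pos": [[x, y, z], ...], "turn": [turn, ...], "grip": [grip, ...]}. A call has 1 to 12 rows; each row is the pose to reach, as a shift and turn from the pose commanded when the call began; what a row does not reach only later rows make up. A row lasts 1/8 s, in which the tool goes at most 62.5 mm and 10.7 degrees, less where a joint would pass 70% of its speed; a pose out of reach is approached as far as the arm can. A call with a gripper value outside its range is refused whole. The fingers move at their own pace and stop on an object; the grip force is fixed at half the most. Time passes only in rows, so rows that repeat a pose let the fingers close. It gives the time, the measured TCP pose, the force, the opening and the grip force at its end, in the units of the state.
- read_state(): the state, without advancing time (a new reading comes with each control period).
- capture(name): name is "side" or "top"; returns a dict with "color" (400x640x3 uint8, blue, green, red), "fovy" (degrees; the focal length in pixels is half the picture's height over the tangent of half this angle, whatever the lens; pixels are square), "cx", "cy" (the principal point, pixels), "k1" (the pictures are not rectified: a ray, as slopes to the right and down, at radius r is drawn at 1 + k1 r^2 times it, then the intrinsics apply), "camera_from_world" (4x4, takes a point from world to camera coordinates). Camera axes: x right, y up, looking along -z (the intrinsics and any distortion apply to the point x, -y, -z); pixel columns grow to the right and rows downward; lengths in m; the calibration is good to about 2 mm. A picture is of the moment at which its call begins. There is no depth.
- hand_in(): hands the job in; it is judged then, once.
The state is a dict: "time_s": time; "joint_positions": joint angles; "qvel": joint speeds; "tau": joint torques, N m; "position": TCP position; "tcp_rot": TCP orientation; "force": force on the tool from outside, world axes, zero at the start; "moment": the same for the moment, N m; "opening": opening from 0.0 (shut) to 1.0 (fully open); "grasp_force": force on a finger pad.
Only numpy, scipy, OpenCV 4.12 (cv2) and the standard library are available. Lean on these libraries where they do the work, as an engineer would, in place of code of your own. Each camera call takes 0.05 s, during which the arm holds its last target. There are 200 camera calls.

## Working session

There is one attempt and no reset: what is moved stays moved. The work goes in short steps, Python scripts to look and compute and a tool call to move; the robot and the scene stay as the last step left them, time stands still between calls to the robot, and variables do not carry over. Pictures are saved under pics/ and viewed, at most 14 in all, crops included, and the job is handed in when it is done.

Besides the shell and the picture viewer there is one more tool, called after "Call:" in YAML: its name, and indented under it one key for each argument. jog_arm: Moves the arm, as the interface text tells. Its arguments: {"type":"object","properties":{"delta_pos":{"type":"array"},"turn":{"type":"array"},"grip":{"type":"array"}},"required":["delta_pos","turn","grip"]}

```bash
mkdir -p pics; cat > h.py <<'E'
from rig import *
import numpy as np, cv2
def shot(n,name):
    c=capture(n); cv2.imwrite(f'pics/{name}.png',c['color']); np.save(f'pics/{name}.npy',{k:c[k] for k in c},allow_pickle=True); return c
def load(name): return np.load(f'pics/{name}.npy',allow_pickle=True).item()
def K(c):
    f=200/np.tan(np.radians(c['fovy'])/2); return f
def px2w(c,u,v,z):
    f=K(c); p=np.array([(u-c['cx'])/f,(v-c['cy'])/f]); q=p.copy()
    for _ in range(30): q=p/(1+c['k1']*(q@q))
    M=np.array(c['camera_from_world']); R=M[:3,:3]; o=-R.T@M[:3,3]
    d=R.T@np.array([q[0],-q[1],-1]); return o+d*(z-o[2])/d[2]
def w2px(c,P):
    M=np.array(c['camera_from_world']); p=M[:3,:3]@np.array(P)+M[:3,3]
    q=np.array([p[0],-p[1]])/-p[2]; q=q*(1+c['k1']*(q@q)); return q*K(c)+[c['cx'],c['cy']]
def crop(name,u0,v0,u1,v1,s,out):
    im=cv2.imread(f'pics/{name}.png')[v0:v1,u0:u1]; cv2.imwrite(f'pics/{out}.png',cv2.resize(im,None,fx=s,fy=s,interpolation=cv2.INTER_CUBIC))
E
python3 - <<'E'
from h import *
for n in('top','side'):
    c=shot(n,n+'0'); M=np.array(c['camera_from_world']); print(n,c['fovy'],c['cx'],c['cy'],c['k1'],-M[:3,:3].T@M[:3,3])
s=read_state();print(s['time_s'],s['position'],s['tcp_rot'],s['opening'])
E
```

```text
top 42.57790473080133 313.48228682782457 198.90325341962657 0.030018949647579327 [ 0.29437034 -0.02115646  1.61129178]
side 53.32733836121187 322.37260888110734 201.7644966758491 -0.03430143513348502 [ 0.10097845 -0.72156363  0.64808959]
0.1 [0.22493642 0.58243047 0.22169229] [[-9.32762942e-01  3.60489044e-01 -9.71306603e-04]
 [ 3.60490209e-01  9.32761590e-01 -1.62044709e-03]
 [ 3.21844069e-04 -1.86163951e-03 -9.99998215e-01]] 0.9997417265735783
```

View pics/top0.png

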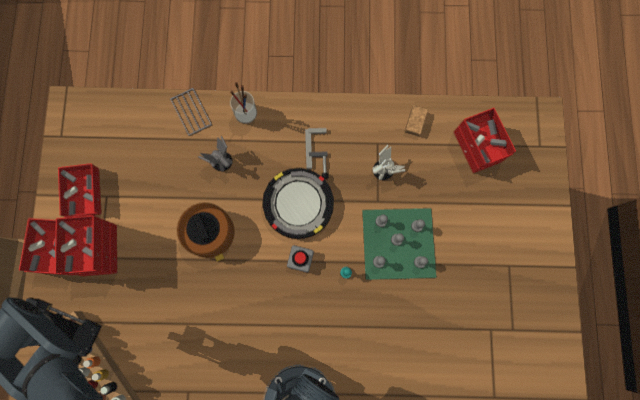

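View pics/side0.png

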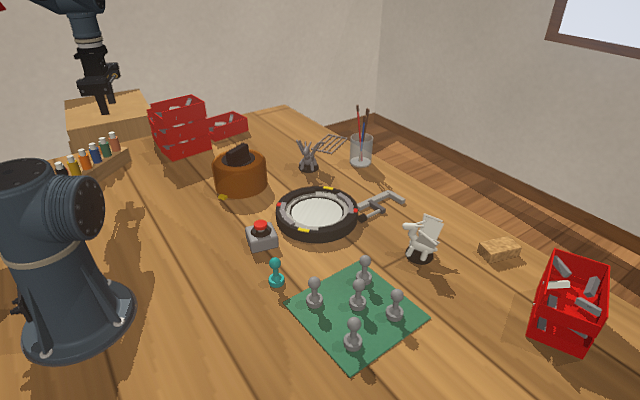

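The top view shows five grey stands on the mat near (381,221), (418,226), (398,240), (379,262) and (421,262). The base is at (298,203), the dome at (206,230) and the trigger at (300,258). I'll enlarge it.

```bash
python3 - <<'E'
from h import *
crop('top0',175,150,335,270,5,'c1'); crop('top0',335,195,445,285,7,'c2')
crop('side0',190,130,450,360,3,'c3')
E
```

```text
(no output)
```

View pics/c1.png

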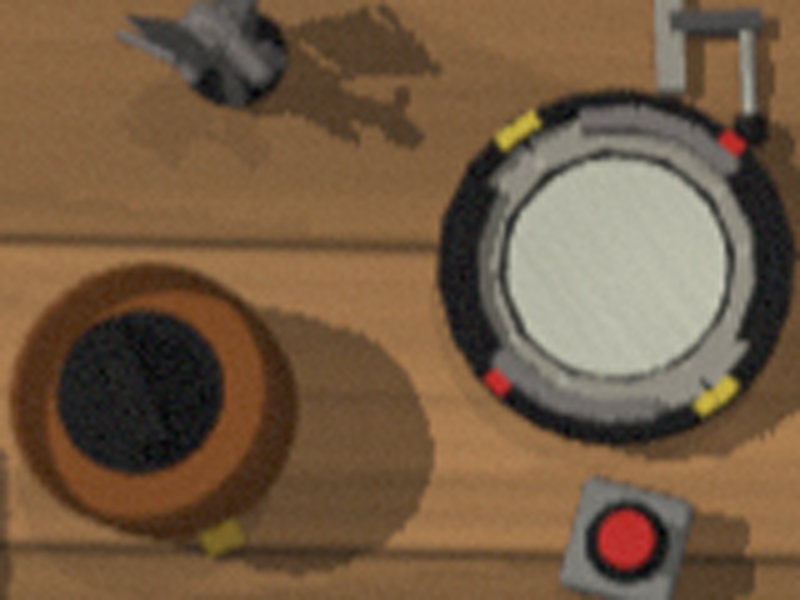

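View pics/c2.png

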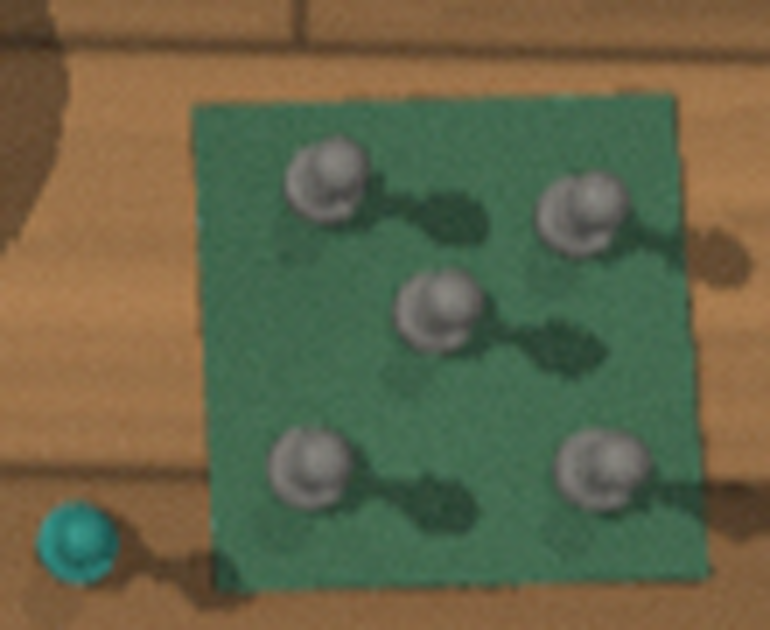

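View pics/c3.png

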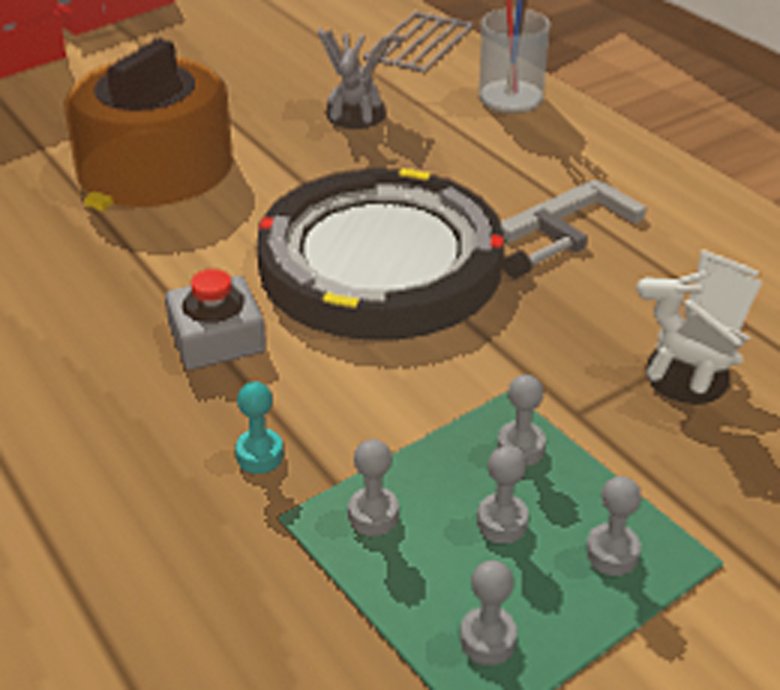

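```bash
python3 - <<'E'
from h import *
c=load('top0')
def T(p,z,o=(175,150),s=5):
    return px2w(c,o[0]+(p[0]+.5)/s-.5,o[1]+(p[1]+.5)/s-.5,z)
np.set_printoptions(precision=4,suppress=True)
Y1,Y2,R1,R2=[T(p,.035) for p in((519,130),(716,397),(733,143),(498,381))]
print('Y',Y1,Y2,(Y1+Y2)/2,'R',R1,R2,(R1+R2)/2,np.linalg.norm(Y1-Y2),np.linalg.norm(R1-R2))
for a,b in((Y1,Y2),(R1,R2)): d=a-b; print(np.degrees(np.arctan2(d[1],d[0])))
print('plate',T((618,264.5),.02),'trig',T((627,538),.062),'lug',T((222,554),.004))
print('rim circle', [T(p,0.0) for p in ((12,400),(296,400),(150,263),(165,540))])
print('disc',T((140,391),.092))
for p,h in(((342,158),(325,185)),((600,196),(575,219)),((458,294),(432,317)),((324,454),(309,472)),((620,459),(595,472))):
    print('ball',T(p,.063,(335,195),7)[:2],'foot',T(h,.012,(335,195),7)[:2])
E
```

```text
Y [0.6812 0.0802 0.035 ] [ 0.5137 -0.0469  0.035 ] [0.5974 0.0166 0.035 ] R [ 0.6755 -0.0551  0.035 ] [0.5211 0.0882 0.035 ] [0.5983 0.0165 0.035 ] 0.21029114434238055 0.21064474088873025
37.18354630128661
-42.866100123125996
plate [0.5988 0.016  0.02  ] trig [0.4234 0.0057 0.062 ] lug [0.4139 0.2581 0.004 ]
rim circle [array([0.5084, 0.3957, 0.    ]), array([0.5117, 0.2175, 0.    ]), array([0.5978, 0.3145, 0.    ]), array([0.4223, 0.2947, 0.    ])]
disc [0.5029 0.2966 0.092 ]
ball [ 0.5501 -0.2465] foot [ 0.5461 -0.2462]
ball [ 0.5356 -0.3588] foot [ 0.5329 -0.3584]
ball [ 0.4914 -0.2962] foot [ 0.4874 -0.2935]
ball [ 0.4212 -0.2375] foot [ 0.4174 -0.2379]
ball [ 0.4216 -0.3646] foot [ 0.4198 -0.3647]
```

The side crop shows the ball centres at (373,460), (525,392), (506,465), (492,582) and (621,495) in the crop, and the dome upright with a lug at (97,201). I'll cross-check these against the top view.

```bash
python3 - <<'E'
from h import *
np.set_printoptions(precision=4,suppress=True)
c=load('side0')
T=lambda p,z:px2w(c,190+(p[0]+.5)/3-.5,130+(p[1]+.5)/3-.5,z)[:2]
for n,p in dict(p1=(525,392),p2=(621,495),p3=(506,465),p4=(373,460),p5=(492,582)).items(): print(n,T(p,.063))
print('lug',T((90,203),.004),'trig',T((212,279),.062),'handle top ctr',T((146,66),.128),'hends',T((110,74),.128),T((178,55),.128),'disc',T((144,86),.092))
print('marks',(T((414,174),.035)+T((341,300),.035))/2,(T((267,223),.035)+T((497,241),.035))/2)
E
```

```text
p1 [ 0.547  -0.2452]
p2 [ 0.5345 -0.3578]
p3 [ 0.4898 -0.2937]
p4 [ 0.4189 -0.2389]
p5 [ 0.4212 -0.3647]
lug [0.4161 0.2583] trig [0.4251 0.0062] handle top ctr [0.4954 0.2664] hends [0.46   0.2705] [0.5314 0.2705] disc [0.5021 0.2952]
marks [0.598  0.0163] [0.5986 0.0164]
```

Call:
jog_arm:
  delta_pos:
    - [15,-10,2]
    - [29.5,-26.3,2]
    - [29.5,-26.3,2]
    - [29.5,-26.3,2]
    - [29.5,-26.3,2]
    - [29.5,-26.3,2]
    - [29.5,-26.3,2]
    - [29.5,-26.3,2]
  turn: [-10,-20,-30,-40,-51,-51,-51,-51]
  grip: [0.35,0.35,0.35,0.35,0.35,0.35,0.35,0.35]

```text
time_s: 1.1
position: [0.5208, 0.319, 0.242]
tcp_rot: [[-0.304, 0.953, -0.001], [0.953, 0.304, 0.0], [0.0, -0.001, -1.0]]
force: [-1.1, -0.3, -0.5]
opening: 0.651
grasp_force: 0.0
```

Call:
jog_arm:
  delta_pos:
    - [-2,-6,0]
    - [-10.1,-55.8,0]
    - [-10.1,-55.8,0]
    - [-10.1,-55.8,0]
    - [-10.1,-55.8,0]
    - [-10.1,-55.8,0]
    - [-10.1,-55.8,0]
    - [-10.1,-55.8,0]
    - [-10.1,-55.8,0]
    - [-10.1,-55.8,-8]
    - [-10.1,-55.8,-12]
    - [-10.1,-55.8,-12]
  turn: [0,0,0,0,0,0,0,0,0,0,0,0]
  grip: [0.35,0.35,0.35,0.35,0.35,0.35,0.35,0.35,0.35,0.35,0.35,0.35]

```text
time_s: 2.6
position: [0.4166, -0.2337, 0.1188]
tcp_rot: [[-0.308, 0.951, -0.009], [0.951, 0.308, 0.009], [0.011, -0.006, -1.0]]
force: [-0.1, -0.0, 1.0]
opening: 0.65
grasp_force: 0.0
```

```bash
python3 - <<'E'
from h import *
shot('side','side1'); shot('top','top1'); crop('side1',190,130,450,360,2.6,'c4')
E
```

```text
(no output)
```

View pics/c4.png

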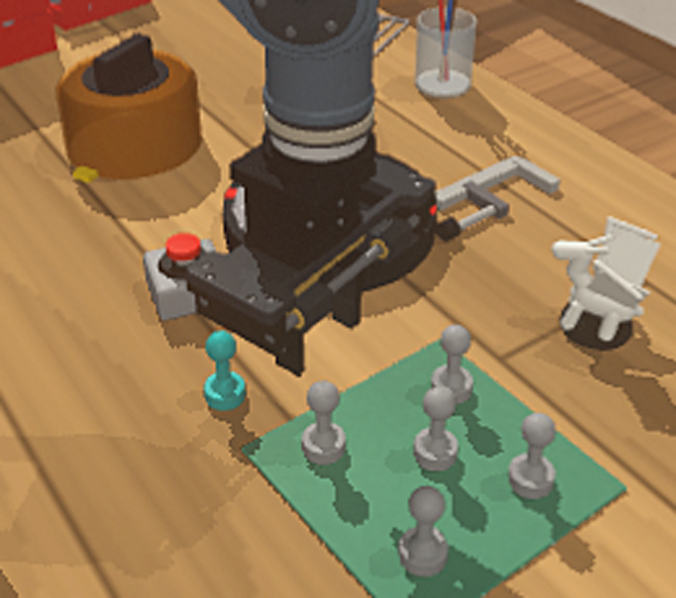

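The picture shows the fingers above the nearest-left stand (ball at (323,393) in the crop), and nothing has moved. Descending to grip.

Call:
jog_arm:
  delta_pos:
    - [0,0,-2]
    - [0,0,-5]
    - [0,0,-7.8]
    - [0,0,-7.8]
    - [0,0,-7.8]
    - [0,0,-7.8]
    - [0,0,-7.8]
    - [0,0,-7.8]
  turn: [0,0,0,0,0,0,0,0]
  grip: [0.35,0.35,0.35,0.35,1,1,1,1]

```text
time_s: 3.7
position: [0.4195, -0.2382, 0.045]
tcp_rot: [[-0.307, 0.952, 0.001], [0.952, 0.307, -0.001], [-0.001, 0.0, -1.0]]
force: [0.6, 1.6, 3.8]
opening: 0.282
grasp_force: 28.2
```

Call:
jog_arm:
  delta_pos:
    - [0,0,1]
    - [0,0,6]
    - [0,0,11.5]
    - [7,12,11.5]
    - [13.6,24.1,11.5]
    - [13.6,24.1,11.5]
    - [13.6,24.1,11.5]
    - [13.6,24.1,11.5]
    - [13.6,24.1,11.5]
    - [13.6,24.1,11.5]
  turn: [0,0,0,0,0,0,0,0,0,0]
  grip: [1,1,1,1,1,1,1,1,1,1]

```text
time_s: 4.95
position: [0.5545, 0.0025, 0.1595]
tcp_rot: [[-0.307, 0.952, -0.001], [0.952, 0.307, -0.0], [0.0, -0.001, -1.0]]
force: [-0.3, -0.4, 0.8]
opening: 0.278
grasp_force: 30.0
```

Call:
jog_arm:
  delta_pos:
    - [0,0,-4]
    - [0,0,-7]
    - [0,0,-9]
    - [0,0,-9.8]
    - [0,0,-9.8]
    - [0,0,-9.8]
    - [0,0,-9.8]
    - [0,0,-9.8]
    - [0,0,-6]
    - [0,0,0]
    - [0,0,0]
  turn: [0,0,0,0,0,0,0,0,0,0,0]
  grip: [1,1,1,1,1,0.5,0.5,0.5,0.5,0.5,0.5]

```text
time_s: 6.32
position: [0.5589, 0.0025, 0.1644]
tcp_rot: [[-0.307, 0.952, 0.011], [0.952, 0.307, -0.002], [-0.005, 0.01, -1.0]]
force: [0.2, 0.3, 0.6]
opening: 0.501
grasp_force: 0.0
```

```bash
python3 - <<'E'
from h import *
shot('side','side2'); shot('top','top2');a=cv2.imread('pics/side2.png')[130:360,190:450];b=cv2.imread('pics/top2.png')[150:285,190:450]
cv2.imwrite('pics/c5.png',cv2.resize(np.vstack([a,b]),None,fx=1.6,fy=1.6,interpolation=cv2.INTER_CUBIC))
E
```

```text
(no output)
```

View pics/c5.png

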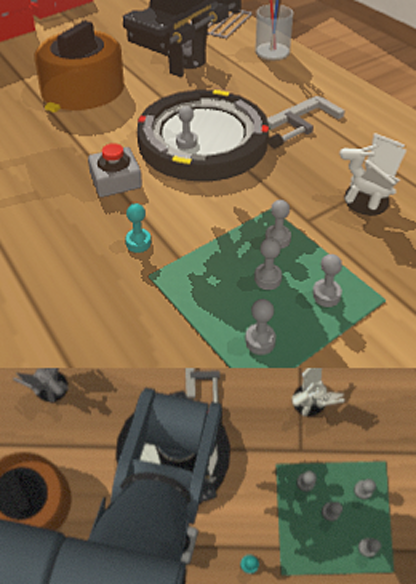

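The first stand is upright on the plate, and four remain on the mat. Next is p1.

Call:
jog_arm:
  delta_pos:
    - [-0.7,-6,0]
    - [-0.7,-12,0]
    - [-0.7,-24.9,0]
    - [-0.7,-24.9,0]
    - [-0.7,-24.9,0]
    - [-0.7,-24.9,-1]
    - [-0.7,-24.9,-5]
    - [-0.7,-24.9,-10]
    - [-0.7,-24.9,-11.6]
    - [-0.7,-24.9,-11.6]
    - [-0.7,-24.9,-11.6]
    - [-0.7,-24.9,-11.6]
  turn: [-10,-20,-30,-36,-36,-36,-36,-36,-36,-36,-36,-36]
  grip: [0.35,0.35,0.35,0.35,0.35,0.35,0.35,0.35,0.35,0.35,1,1]

```text
time_s: 7.92
position: [0.5494, -0.2466, 0.0453]
tcp_rot: [[0.311, 0.95, 0.003], [0.95, -0.311, -0.002], [-0.001, 0.003, -1.0]]
force: [-0.3, -0.2, -0.2]
opening: 0.498
grasp_force: 0.0
```

Call:
jog_arm:
  delta_pos:
    - [0,0,0]
    - [0,0,0]
    - [0,0,0]
    - [0,0,5]
    - [0,0,11.6]
    - [5,12,11.6]
    - [9.3,24.9,11.6]
    - [9.3,24.9,11.6]
    - [9.3,24.9,11.6]
    - [9.3,24.9,11.6]
    - [9.3,24.9,11.6]
    - [9.3,24.9,11.6]
  turn: [0,0,0,0,0,0,0,0,0,0,0,0]
  grip: [1,1,1,1,1,1,1,1,1,1,1,1]

```text
time_s: 9.43
position: [0.6407, 0.0013, 0.1593]
tcp_rot: [[0.313, 0.95, -0.001], [0.95, -0.313, -0.001], [-0.001, -0.001, -1.0]]
force: [-0.4, 0.7, -0.9]
opening: 0.271
grasp_force: 30.0
```

Call:
jog_arm:
  delta_pos:
    - [0,0,-4]
    - [0,0,-7]
    - [0,0,-9]
    - [0,0,-9.8]
    - [0,0,-9.8]
    - [0,0,-9.8]
    - [0,0,-9.8]
    - [0,0,-9.8]
    - [0,0,-6]
    - [0,0,0]
    - [0,0,0]
  turn: [0,0,0,0,0,0,0,0,0,0,0]
  grip: [1,1,1,1,1,0.5,0.5,0.5,0.5,0.5,0.5]

```text
time_s: 10.8
position: [0.6455, 0.0026, 0.1656]
tcp_rot: [[0.311, 0.95, 0.013], [0.95, -0.311, -0.002], [0.002, 0.013, -1.0]]
force: [-0.4, 0.1, 0.1]
opening: 0.495
grasp_force: 0.0
```

```bash
cat >> h.py <<'E'
def check(tag,pts,z=.063):
    for n in('side','top'):
        c=shot(n,n+tag); r=load(n+'0')['color']
        for k,(x,y) in pts.items():
            u,v=w2px(c,(x,y,z)).round().astype(int); w=7 if n=='side' else 5
            t=r[v-w:v+w+1,u-w:u+w+1]; m=20
            s=c['color'][v-m:v+m+1,u-m:u+m+1]
            R=cv2.matchTemplate(s,t,cv2.TM_CCOEFF_NORMED); _,q,_,l=cv2.minMaxLoc(R)
            print(n,k,round(q,2),(l[0]-m+w,l[1]-m+w))
P=dict(p1=(.548,-.246),p2=(.5345,-.358),p3=(.490,-.294),p4=(.419,-.238),p5=(.421,-.3647))
E
python3 - <<'E'
from h import *
check('3',{k:P[k] for k in('p2','p3','p5')})
E
```

```text
side p2 0.65 (1, 2)
side p3 0.78 (0, 1)
side p5 0.5 (0, 1)
top p2 0.65 (2, 0)
top p3 0.98 (0, 0)
top p5 0.6 (-1, 0)
```

Call:
jog_arm:
  delta_pos:
    - [-3,-6,0]
    - [-8,-15,0]
    - [-15.1,-29.7,0]
    - [-15.1,-29.7,0]
    - [-15.1,-29.7,0]
    - [-15.1,-29.7,0]
    - [-15.1,-29.7,0]
    - [-15.1,-29.7,-5]
    - [-15.1,-29.7,-10]
    - [-15.1,-29.7,-11.6]
    - [-15.1,-29.7,-11.6]
    - [-15.1,-29.7,-11.6]
  turn: [10,20,30,40,50,60,72,72,72,72,72,72]
  grip: [0.35,0.35,0.35,0.35,0.35,0.35,0.35,0.35,0.35,0.35,0.35,1]

```text
time_s: 12.4
position: [0.4912, -0.2947, 0.0447]
tcp_rot: [[-0.808, 0.589, 0.002], [0.589, 0.808, -0.002], [-0.002, -0.0, -1.0]]
force: [0.2, 0.6, -0.0]
opening: 0.6
grasp_force: 0.0
```

Call:
jog_arm:
  delta_pos:
    - [0,0,0]
    - [0,0,0]
    - [0,0,0]
    - [0,0,0]
    - [0,0,6]
    - [0,0,11.6]
    - [6,15,11.6]
    - [13.5,34.7,11.6]
    - [13.5,34.7,11.6]
    - [13.5,34.7,11.6]
    - [13.5,34.7,11.6]
    - [13.5,34.7,11.6]
  turn: [0,0,0,0,0,0,0,0,0,0,0,0]
  grip: [1,1,1,1,1,1,1,1,1,1,1,1]

```text
time_s: 13.9
position: [0.6255, 0.055, 0.1592]
tcp_rot: [[-0.808, 0.589, -0.001], [0.589, 0.808, -0.0], [0.0, -0.0, -1.0]]
force: [1.3, -0.2, -0.8]
opening: 0.276
grasp_force: 30.0
```

Call:
jog_arm:
  delta_pos:
    - [0,0,0]
    - [0,0,-4]
    - [0,0,-7]
    - [0,0,-9]
    - [0,0,-9.8]
    - [0,0,-9.8]
    - [0,0,-9.8]
    - [0,0,-9.8]
    - [0,0,-9.8]
    - [0,0,-6]
    - [0,0,0]
    - [0,0,0]
  turn: [0,0,0,0,0,0,0,0,0,0,0,0]
  grip: [1,1,1,1,1,1,0.5,0.5,0.5,0.5,0.5,0.5]

```text
time_s: 15.4
position: [0.6293, 0.0528, 0.1653]
tcp_rot: [[-0.808, 0.589, 0.012], [0.589, 0.808, -0.001], [-0.011, 0.006, -1.0]]
force: [0.2, 0.4, -0.3]
opening: 0.503
grasp_force: 0.0
```

```bash
python3 - <<'E'
from h import *
check('4',{k:P[k] for k in('p2','p5')})
a=cv2.imread('pics/side4.png')[130:360,190:450]
cv2.imwrite('pics/c6.png',cv2.resize(a,None,fx=2,fy=2,interpolation=cv2.INTER_CUBIC))
E
```

```text
side p2 0.64 (-13, -11)
side p5 0.45 (0, 1)
top p2 0.56 (2, 1)
top p5 0.7 (2, 0)
```

View pics/c6.png

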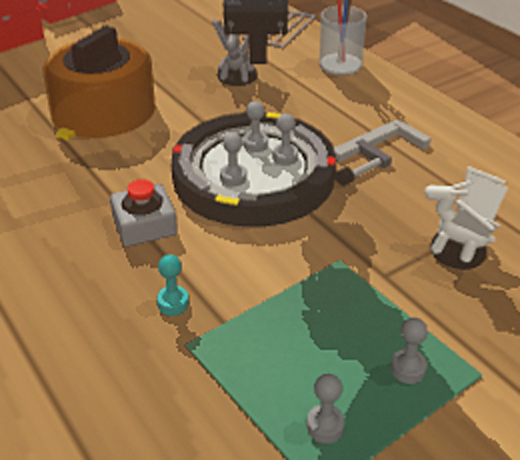

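Three stands are upright on the plate, and p2 and p5 haven't moved (crop pixels (414,330) and (328,387)). Next is p2.

Call:
jog_arm:
  delta_pos:
    - [-1,-6,0]
    - [-4,-15,0]
    - [-9,-41.1,0]
    - [-9,-41.1,0]
    - [-9,-41.1,0]
    - [-9,-41.1,0]
    - [-9,-41.1,0]
    - [-9,-41.1,0]
    - [-9,-41.1,-5]
    - [-9,-41.1,-10]
    - [-9,-41.1,-11.6]
    - [-9,-41.1,-11.6]
  turn: [10,20,30,36,36,36,36,36,36,36,36,36]
  grip: [0.35,0.35,0.35,0.35,0.35,0.35,0.35,0.35,0.35,0.35,0.35,0.35]

```text
time_s: 17.0
position: [0.5347, -0.3565, 0.0421]
tcp_rot: [[-1.0, 0.001, -0.003], [0.001, 1.0, 0.003], [0.003, 0.003, -1.0]]
force: [0.6, -0.1, -0.1]
opening: 0.654
grasp_force: 0.0
```

Call:
jog_arm:
  delta_pos:
    - [0,0,0]
    - [0,0,0]
    - [0,0,0]
    - [0,0,0]
    - [0,0,0]
    - [0,0,6]
    - [0,0,11.6]
    - [0,0,11.6]
  turn: [0,0,0,0,0,0,0,0]
  grip: [0.35,1,1,1,1,1,1,1]

```text
time_s: 18.0
position: [0.5381, -0.3607, 0.165]
tcp_rot: [[-1.0, 0.002, 0.008], [0.002, 1.0, -0.008], [-0.008, -0.008, -1.0]]
force: [0.5, -0.2, -1.0]
opening: 0.28
grasp_force: 30.0
```

Call:
jog_arm:
  delta_pos:
    - [1,6,0]
    - [3,16,0]
    - [6.3,32.9,0]
    - [6.3,32.9,0]
    - [6.3,32.9,0]
    - [6.3,32.9,0]
    - [6.3,32.9,0]
    - [6.3,32.9,0]
    - [6.3,32.9,0]
    - [6.3,32.9,0]
  turn: [0,0,0,0,0,0,0,0,0,0]
  grip: [1,1,1,1,1,1,1,1,1,1]

```text
time_s: 19.25
position: [0.5981, -0.0303, 0.1595]
tcp_rot: [[-1.0, 0.004, -0.0], [0.004, 1.0, -0.0], [0.0, -0.0, -1.0]]
force: [0.2, -1.0, 0.1]
opening: 0.276
grasp_force: 30.0
```

Call:
jog_arm:
  delta_pos:
    - [0,0,-4]
    - [0,0,-7]
    - [0,0,-9]
    - [0,0,-9.8]
    - [0,0,-9.8]
    - [0,0,-9.8]
    - [0,0,-9.8]
    - [0,0,-9.8]
    - [0,0,-6]
    - [0,0,0]
    - [0,0,0]
  turn: [0,0,0,0,0,0,0,0,0,0,0]
  grip: [1,1,1,1,1,0.5,0.5,0.5,0.5,0.5,0.5]

```text
time_s: 20.62
position: [0.6022, -0.0298, 0.165]
tcp_rot: [[-1.0, 0.002, 0.012], [0.002, 1.0, -0.003], [-0.012, -0.003, -1.0]]
force: [0.2, -0.2, 0.1]
opening: 0.497
grasp_force: 0.0
```

```bash
python3 - <<'E'
from h import *
check('5',{k:P[k] for k in('p5',)})
E
```

```text
side p5 1.0 (0, 0)
top p5 0.99 (0, 0)
```

Call:
jog_arm:
  delta_pos:
    - [-3,-6,0]
    - [-9,-16,0]
    - [-17.7,-33.6,0]
    - [-17.7,-33.6,0]
    - [-17.7,-33.6,0]
    - [-17.7,-33.6,0]
    - [-17.7,-33.6,0]
    - [-17.7,-33.6,0]
    - [-17.7,-33.6,-5]
    - [-17.7,-33.6,-10]
    - [-17.7,-33.6,-11.6]
    - [-17.7,-33.6,-11.6]
  turn: [0,0,0,0,0,0,0,0,0,0,0,0]
  grip: [0.35,0.35,0.35,0.35,0.35,0.35,0.35,0.35,0.35,0.35,0.35,0.35]

```text
time_s: 22.22
position: [0.4215, -0.3633, 0.0427]
tcp_rot: [[-1.0, 0.0, -0.002], [0.0, 1.0, 0.002], [0.002, 0.002, -1.0]]
force: [0.1, -0.1, 0.3]
opening: 0.649
grasp_force: 0.0
```

Call:
jog_arm:
  delta_pos:
    - [0,0,0]
    - [0,0,0]
    - [0,0,0]
    - [0,0,0]
    - [0,0,0]
    - [0,0,6]
    - [0,0,11.6]
    - [0,0,11.6]
  turn: [0,0,0,0,0,0,0,0]
  grip: [0.35,1,1,1,1,1,1,1]

```text
time_s: 23.22
position: [0.4234, -0.3677, 0.1639]
tcp_rot: [[-1.0, 0.002, 0.006], [0.002, 1.0, -0.008], [-0.006, -0.008, -1.0]]
force: [0.8, -0.1, -1.6]
opening: 0.281
grasp_force: 30.0
```

Call:
jog_arm:
  delta_pos:
    - [2,5,1]
    - [7,18,1]
    - [15,41.8,1]
    - [15,41.8,1]
    - [15,41.8,1]
    - [15,41.8,1]
    - [15,41.8,1]
    - [15,41.8,1]
    - [15,41.8,1]
    - [15,41.8,0]
    - [15,41.8,0]
    - [15,41.8,0]
  turn: [0,0,0,0,8,16,24,32,36,36,36,36]
  grip: [1,1,1,1,1,1,1,1,1,1,1,1]

```text
time_s: 24.72
position: [0.5709, 0.0525, 0.1589]
tcp_rot: [[-0.811, -0.585, -0.001], [-0.585, 0.811, 0.0], [0.001, 0.001, -1.0]]
force: [-0.3, -0.3, -0.8]
opening: 0.281
grasp_force: 30.0
```

Call:
jog_arm:
  delta_pos:
    - [0,0,-4]
    - [0,0,-7]
    - [0,0,-9]
    - [0,0,-9.8]
    - [0,0,-9.8]
    - [0,0,-9.8]
    - [0,0,-9.8]
    - [0,0,-9.8]
    - [0,0,-6]
    - [0,0,0]
    - [0,0,0]
  turn: [0,0,0,0,0,0,0,0,0,0,0]
  grip: [1,1,1,1,1,0.5,0.5,0.5,0.5,0.5,0.5]

```text
time_s: 26.1
position: [0.5751, 0.0527, 0.1647]
tcp_rot: [[-0.81, -0.586, 0.012], [-0.586, 0.81, -0.001], [-0.009, -0.008, -1.0]]
force: [-0.1, -0.3, 0.1]
opening: 0.501
grasp_force: 0.0
```

Call:
jog_arm:
  delta_pos:
    - [0,0,3]
    - [-3,12,4]
    - [-6.9,24.3,4]
    - [-6.9,24.3,4]
    - [-6.9,24.3,4]
    - [-6.9,24.3,4]
    - [-6.9,24.3,4]
    - [-6.9,24.3,4]
    - [-6.9,24.3,4]
    - [-6.9,24.3,4]
  turn: [-5,-12.5,-12.5,-12.5,-12.5,-12.5,-12.5,-12.5,-12.5,-12.5]
  grip: [0.1,0.1,0.1,0.1,0.1,0.1,0.1,0.1,0.1,0.1]

```text
time_s: 27.35
position: [0.5028, 0.2949, 0.1995]
tcp_rot: [[-0.919, -0.395, -0.0], [-0.395, 0.919, -0.0], [0.0, -0.0, -1.0]]
force: [0.2, 0.1, -0.2]
opening: 0.898
grasp_force: 0.0
```

```bash
python3 - <<'E'
from h import *
a=shot('side','side6')['color'][120:240,190:390];b=shot('top','top6')['color'][150:270,175:375]
cv2.imwrite('pics/c7.png',cv2.resize(np.hstack([a,b]),None,fx=2,fy=2,interpolation=cv2.INTER_CUBIC))
E
```

```text
(no output)
```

View pics/c7.png

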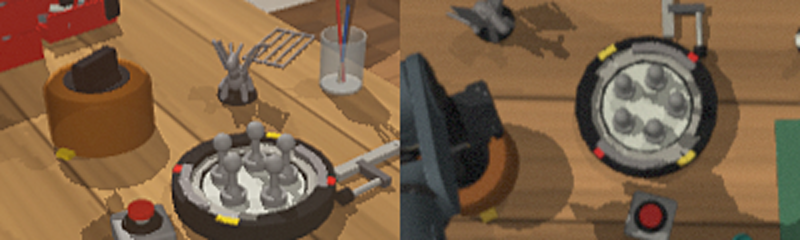

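All five stand on the plate, and the dome hasn't moved. Gripping the handle.

Call:
jog_arm:
  delta_pos:
    - [0,0,-4]
    - [0,0,-7]
    - [0,0,-9]
    - [0,0,-10.1]
    - [0,0,-10.1]
    - [0,0,-10.1]
    - [0,0,-10.1]
    - [0,0,-10.1]
    - [0,0,-10.1]
    - [0,0,-10.1]
    - [0,0,-10.1]
    - [0,0,-10.1]
  turn: [0,0,0,0,0,0,0,0,0,0,0,0]
  grip: [0.1,0.1,0.1,0.1,0.1,1,1,1,1,1,1,1]

```text
time_s: 28.95
position: [0.5022, 0.2963, 0.0986]
tcp_rot: [[-0.918, -0.396, 0.0], [-0.396, 0.918, 0.001], [-0.0, 0.0, -1.0]]
force: [-0.9, 1.3, 1.4]
opening: 0.275
grasp_force: 29.5
```

Call:
jog_arm:
  delta_pos:
    - [0,0,3]
    - [0,0,7]
    - [0,0,12.5]
    - [0,0,12.5]
    - [2,-6,12.5]
    - [4,-12,12.5]
    - [6,-18,12.5]
    - [8,-23,12.5]
    - [9.6,-28,12.5]
    - [9.6,-28,12.5]
    - [9.6,-28,12.5]
    - [9.6,-28,12.5]
  turn: [0,0,0,0,4,8,12,13.7,13.7,13.7,13.7,13.7]
  grip: [1,1,1,1,1,1,1,1,1,1,1,1]

```text
time_s: 30.45
position: [0.5971, 0.0173, 0.2226]
tcp_rot: [[-0.797, -0.604, -0.003], [-0.604, 0.797, 0.001], [0.002, 0.002, -1.0]]
force: [0.6, 0.7, -2.9]
opening: 0.275
grasp_force: 29.6
```

```bash
python3 - <<'E'
from h import *
a=shot('side','side7')['color'][80:250,200:390];b=shot('top','top7')['color'][140:290,180:370]
cv2.imwrite('pics/c8.png',cv2.resize(np.vstack([a,b]),None,fx=1.8,fy=1.8,interpolation=cv2.INTER_CUBIC))
E
```

```text
(no output)
```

View pics/c8.png

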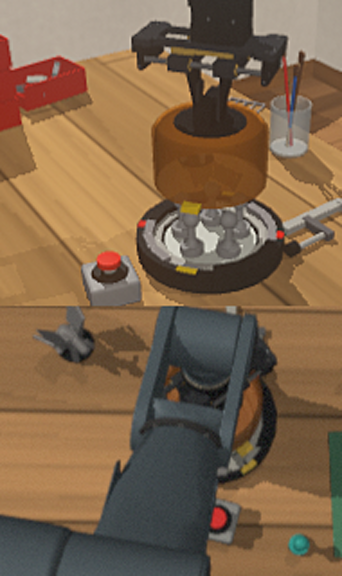

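The dome hangs level over the base, with its lug at (190,208) in the crop, above the yellow mark at (187,269). I'll check its axis and then lower.

```bash
python3 - <<'E'
from h import *
c=load('side7'); a=np.radians(217.2)
for r in(.081,.095): print(w2px(c,(.598+r*np.cos(a),.0164+r*np.sin(a),.128)))
p=px2w(c,200+190.5/1.8-.5,80+208.5/1.8-.5,.128);print(p,np.degrees(np.arctan2(p[1]-.0164,p[0]-.598)),np.hypot(p[1]-.0164,p[0]-.598))
im=cv2.cvtColor(c['color'],cv2.COLOR_BGR2HSV); m=cv2.inRange(im,(22,120,90),(35,255,255)); n,l,s,ct=cv2.connectedComponentsWithStats(m)
print([(ct[i].round(1),s[i][4]) for i in range(1,n) if s[i][4]>12])
E
```

```text
[305.50584957 193.45436827]
[303.51213245 196.45052913]
[ 0.52858902 -0.03937707  0.128     ] -141.2154412585063 0.0890447365930637
[(array([ 74.3, 171.3]), np.int32(43)), (array([305.5, 195.1]), np.int32(64)), (array([303.3, 229.5]), np.int32(37))]
```

Call:
jog_arm:
  delta_pos:
    - [0,0,0]
    - [0,0,-2]
    - [0,0,-4]
    - [0,0,-6]
    - [0,0,-7.5]
    - [0,0,-8.5]
    - [0,0,-9.3]
    - [0,0,-9.8]
    - [0,0,-9.8]
    - [0,0,-9.8]
  turn: [0,0,0,0,0,0,0,0,0,0]
  grip: [1,1,1,1,1,1,1,1,1,1]

```text
time_s: 31.8
position: [0.5986, 0.0159, 0.126]
tcp_rot: [[-0.798, -0.603, 0.001], [-0.603, 0.798, -0.0], [-0.001, -0.001, -1.0]]
force: [-0.2, -0.1, -3.6]
opening: 0.27
grasp_force: 29.6
```

Call:
jog_arm:
  delta_pos:
    - [0,0,-0.3]
    - [0,0,-0.6]
    - [0,0,-0.9]
    - [0,0,-1.1]
    - [0,0,-1.1]
    - [0,0,-1.1]
  turn: [0,0,0,0,0,0]
  grip: [1,1,1,1,1,1]

```text
time_s: 32.55
position: [0.5991, 0.0158, 0.1153]
tcp_rot: [[-0.798, -0.603, 0.002], [-0.603, 0.798, -0.0], [-0.001, -0.002, -1.0]]
force: [0.5, 0.7, 6.1]
opening: 0.276
grasp_force: 29.6
```

Call:
jog_arm:
  delta_pos:
    - [0,0,0]
    - [0,0,0]
    - [0,0,0]
    - [0,0,0]
    - [0,0,0]
    - [0,0,0]
    - [0,0,0]
    - [0,0,0]
    - [0,0,0]
    - [0,0,0]
    - [0,0,0]
    - [0,0,0]
  turn: [-7,-14,-21,-28,-35,-42,-49,-56,-63,-70,-76,-80]
  grip: [1,1,1,1,1,1,1,1,1,1,1,1]

```text
time_s: 34.05
position: [0.5963, 0.0171, 0.1144]
tcp_rot: [[-0.731, 0.683, -0.004], [0.683, 0.731, 0.002], [0.004, -0.001, -1.0]]
force: [-0.2, 5.3, 4.4]
opening: 0.275
grasp_force: 30.1
```

Call:
jog_arm:
  delta_pos:
    - [0,0,0]
    - [0,0,0.2]
    - [0,0,0.3]
    - [0,0,0.3]
    - [0,0,0.3]
    - [0,0,0.3]
    - [0,0,0.3]
    - [0,0,3]
    - [0,0,7]
    - [0,0,8]
    - [0,0,8]
  turn: [0,0,0,0,0,0,0,0,0,0,0]
  grip: [1,1,1,0,0,0,0,0,0,0,0]

```text
time_s: 35.42
position: [0.5984, 0.0159, 0.1949]
tcp_rot: [[-0.732, 0.681, 0.001], [0.681, 0.732, -0.0], [-0.001, 0.001, -1.0]]
force: [-0.4, 0.8, -0.7]
opening: 0.991
grasp_force: 0.0
```

Call:
jog_arm:
  delta_pos:
    - [-3,0,0]
    - [-9,-0.5,0]
    - [-17.4,-1,0]
    - [-17.4,-1,0]
    - [-17.4,-1,0]
    - [-17.4,-1,0]
    - [-17.4,-1,-4]
    - [-17.4,-1,-8]
    - [-17.4,-1,-10]
    - [-17.4,-1,-11]
    - [-17.4,-1,-11]
    - [-17.4,-1,-11]
  turn: [10,20,30,40,43,43,43,43,43,43,43,43]
  grip: [1,1,1,1,1,1,1,1,1,1,1,1]

```text
time_s: 36.92
position: [0.4249, 0.0059, 0.085]
tcp_rot: [[-1.0, -0.001, 0.001], [-0.001, 1.0, -0.0], [-0.001, -0.0, -1.0]]
force: [-0.6, -0.4, -0.1]
opening: 0.008
grasp_force: 0.0
```

```bash
python3 - <<'E'
from h import *
a=shot('side','side8')['color'][110:260,200:400];b=shot('top','top8')['color'][140:290,200:400]
cv2.imwrite('pics/c9.png',cv2.resize(np.hstack([a,b]),None,fx=2,fy=2,interpolation=cv2.INTER_CUBIC))
c=load('side8');print(w2px(c,(.598,.0164,.02)))
E
```

```text
[316.43101429 211.55930105]
```

View pics/c9.png

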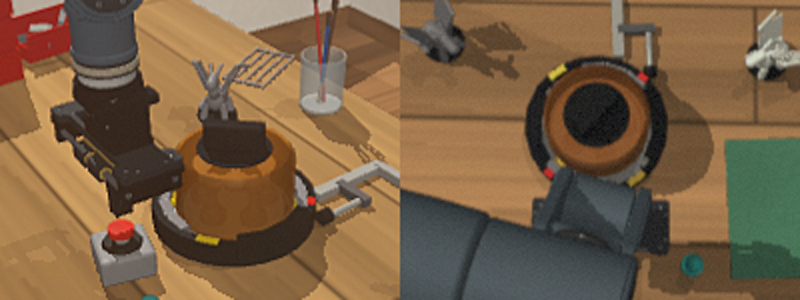

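The lug sits at the red mark ((557,178) in the crop) and the dome looks level and locked. Pressing gently.

Call:
jog_arm:
  delta_pos:
    - [0,0,-1]
    - [0,0,-2]
    - [0,0,-2.5]
    - [0,0,-2.7]
    - [0,0,-2.8]
    - [0,0,-2.8]
    - [0,0,-2.8]
  turn: [0,0,0,0,0,0,0]
  grip: [1,1,1,1,1,1,1]

```text
time_s: 37.9
position: [0.4242, 0.006, 0.0567]
tcp_rot: [[-1.0, -0.001, 0.0], [-0.001, 1.0, -0.0], [-0.0, -0.0, -1.0]]
force: [-0.3, 0.2, 3.8]
opening: 0.004
grasp_force: 1.8
```

Call:
jog_arm:
  delta_pos:
    - [0,0,-0.05]
    - [0,0,-0.05]
    - [0,0,-0.05]
    - [0,0,-0.05]
    - [0,0,-0.05]
    - [0,0,-0.05]
    - [0,0,-0.05]
    - [0,0,-0.05]
  turn: [0,0,0,0,0,0,0,0]
  grip: [1,1,1,1,1,1,1,1]

```text
time_s: 38.9
position: [0.4243, 0.006, 0.0564]
tcp_rot: [[-1.0, -0.001, 0.0], [-0.001, 1.0, -0.0], [-0.0, -0.0, -1.0]]
force: [-1.5, -1.0, 6.7]
opening: 0.004
grasp_force: 3.3
```

Call:
jog_arm:
  delta_pos:
    - [0,0,0]
    - [0,0,0]
    - [0,0,-0.5]
    - [0,0,-0.8]
    - [0,0,-0.8]
    - [0,0,-0.8]
    - [0,0,-0.8]
  turn: [0,0,0,0,0,0,0]
  grip: [1,1,1,1,1,1,1]

```text
time_s: 39.78
position: [0.4246, 0.0059, 0.05]
tcp_rot: [[-1.0, -0.001, 0.002], [-0.001, 1.0, -0.001], [-0.002, -0.001, -1.0]]
force: [-1.8, -0.3, 26.5]
opening: 0.01
grasp_force: 13.1
```

26.5 N is above the 16 N bottom force, so the cap is fully down. Releasing and backing off.

Call:
jog_arm:
  delta_pos:
    - [0,0,2]
    - [0,0,6]
    - [0,0,10]
    - [-1,0,14]
    - [-1,0,14]
    - [-1,0,14]
    - [-1,0,14]
  turn: [0,0,0,0,0,0,0]
  grip: [1,1,1,1,1,1,1]

```text
time_s: 40.65
position: [0.4136, 0.0062, 0.1869]
tcp_rot: [[-1.0, -0.001, -0.003], [-0.001, 1.0, 0.001], [0.003, 0.001, -1.0]]
force: [0.4, -0.3, -0.3]
opening: 0.005
grasp_force: 0.0
```

```bash
python3 - <<'E'
from h import *
shot('side','side9'); crop('side9',200,130,400,260,3,'c10')
E
```

```text
(no output)
```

View pics/c10.png

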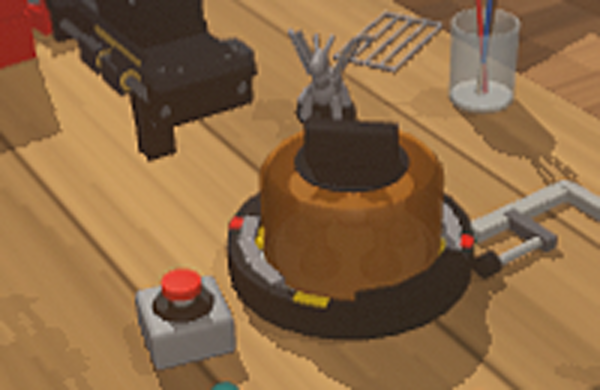

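The lugs sit at the red marks ((262,240) and (443,243) in the crop), the dome is level, the trigger has sprung back and the robot is clear.

```bash
python3 -c "
from rig import *
print(hand_in())"
```

```text
the job is handed in; nothing more can be done
None
```

The job is handed in, with no verdict returned: all five stands are on the plate under the dome, which looks locked at the red marks; I pressed the trigger to halfway for over a second, then fully, and it has sprung back.

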